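# Clear the tape dispenser off a touch-latch lid and open it

## Robot

A 7-joint arm with a two-finger parallel gripper is mounted at the origin on the work surface. World frame = base frame: x ahead of the robot, y to its left, z up, the work surface at z = 0. Lengths are in m, angles in rad, forces in N, time in s.
With the tool pointing down it reaches from about 0.4 to 0.85 m from the base axis. Payload 4.5 kg.
Tool frame: the origin (TCP) lies on the centre line of the jaws, within the pads' length; the fingertips stand 17 mm ahead of it and the grasp point (between the pads) lies 2 mm behind it (ctrl.tips_ahead is the distance from the TCP to the fingertips, in m); z points along the fingers, x is the direction in which the jaws open and shut, and the axes are right-handed (so a half turn about z gives the same grasp; the last joint's range is limited). The gripper opens to 85 mm and grips with 20 to 120 N. Pads are 22 mm wide; open, the fingers measure 114 mm over their backs; the gripper's body (76 mm by 85 mm) begins 54 mm behind the grasp point. The pads swing forward as they close: fully open they stand 13 mm farther back than shut.
Start: joints at [1.183, 0.689, -0.195, 1.565, 0.157, 0.902, -0.215], TCP at [0.256, -0.57, 0.248] pointing down, gripper open.
Joint ranges: [-3.01, 3.01], [-0.46, 2.08], [-1.47, 1.51], [0.13, 2.56], [-1, 4.14], [0.04, 2.09], [-2.66, 2.66]. Speed limits (rad/s): [2.57, 2.57, 3.14, 3.14, 3.14, 3.14, 3.14].

## Interface

Orientations are given as a unit quaternion [w, x, y, z].
In Python, from rig import ctrl gives the robot as it stands.
- The arm moves only by the tool carry_out, never from a script. Its argument "moves" is one flat list of numbers, 5 for each row, row after row: the closure in counts, from 0 (fully open) to 255 (shut), then the shift along the tool's x, y, z in m, then the turn about the tool's z in rad. In form: [gripper, x, y, z, roll, gripper, x, y, z, roll, ...]. A call has 1 to 5 rows; each row is the pose to reach, as a shift and turn from the pose commanded when the call began, along the tool's axes at that moment; what a row does not reach only later rows make up. A row lasts 1/12 s, in which the tool goes at most 41.7 mm and 7.16 degrees, less where a joint would pass 70% of its speed; a pose out of reach is approached as far as the arm can. A call with a gripper value outside its range is refused whole. The fingers move at their own pace and stop on an object; "force" is the grip in N (left out, the last holds). Time passes only in rows, so rows that repeat a pose let the fingers close. It gives the time, the measured TCP pose, the force and the opening at its end, in the units of the state.
- ctrl.observe(): the state, without advancing time (a new reading comes with each control period).
- ctrl.camera(name): name is "side" or "top" or "wrist"; returns a dict with "image" (480x640x3 uint8, red, green, blue), "intrinsics" (3x3 intrinsics, pixels), "dist" ([k1, k2, p1, p2, k3] as OpenCV has them; the pictures are not rectified), "rvec" (rotation vector, rad) and "tvec" (3), from world to camera coordinates, as OpenCV has them. Camera axes: x right, y down, z forward; pixel columns grow to the right and rows downward; lengths in m; the calibration is good to about 2 mm. A picture is of the moment at which its call begins. There is no depth.
- ctrl.close_job(): hands the job in, once; it reports no verdict.
Trained networks look in the newest picture that a camera, given by its name, has taken for a name from the list of things; names that differ only in an ending like _2 or _b are one class to them, and where a whole thing is asked for, a point or a joint stands for the part that bears it (a point fixed in the world has none). Each returns a list of dicts, best first, with "score" (0 to 1); they miss things now and then, are a little off and sometimes report something else, mostly with a low value. They report only what shows in the picture. A call takes as long as a camera call. They do not tell look-alikes from the thing itself.
- ctrl.trace(camera, name): "region" (480x640 bool, what is visible of it).
- ctrl.pinpoint(camera, name): "point" ([x, y, z] in m, in world coordinates, good to about 4 mm: a listed point, or the origin of a listed thing).
The state is a dict: "time_s": time; "qpos": joint angles; "qd": joint speeds; "tau": joint torques, N m; "eef_pos": TCP position; "tcp_rot": TCP orientation; "wrist_force": force on the tool from outside, world axes, zero at the start; "moment": the same for the moment, N m; "gripper_width": finger opening in m.
Only numpy, scipy, OpenCV 4.12 (cv2) and the standard library are available. Lean on these libraries where they do the work, as an engineer would, in place of code of your own. Each camera call takes 0.05 s, during which the arm holds its last target. There are 200 camera calls.

## Task

The tape dispenser is standing on the lid of the middle packing box. Slide it sideways, without lifting or toppling it, until it stands wholly on the plain-topped box next door; then press down on the near edge of the middle box's lid, at the metal disc, until the push-to-open catch lets go, and draw back so the lid springs ajar. Leave the other lid shut and everything else where it is.

Things in the scene. Friction and masses are not known exactly. Their poses are not given: they have to be found in the camera images.
- dispenser: grey desk tape dispenser, loose, about 0.3 to 0.65 kg, standing on the middle lid. Weighted base 110 mm (its x) by 60 mm (its y) by 22 mm high with vertical sides; a roll and cutter on top, 65 mm high over all. Origin: centre of the base's underside, z up
- mid_box: plywood box in the middle of a row of three, fixed, 200 mm (x) by 170 mm (y) by 90 mm high with its lid, which is its whole top. Origin: centre of its underside on the bench. Its y axis runs along the row; its -x side is the near side, where the lid opens
- plain_box: plywood box of the same size and height (90 mm) with a plain fixed top without disc or lid gap; it stands against the middle box on either its +y or its -y side (centres 173 mm apart), same yaw. Origin: centre of its underside
- side_box: third box of the row, on the other side of the middle box, built like it with a lid of its own that must stay shut. Origin: centre of its underside
- mid_lid_press (a point): where to press the middle lid: the centre of a thin dark steel disc (32 mm across) on the lid's top face, in the middle of its width and 25 mm from its near edge, 90 mm above the bench while shut. Under the dispenser's near end at first, perhaps
- mid_lid (a joint): middle lid angle, rad: 0 latched shut, level with the neighbouring tops; hinge along its far (+x) top rim. Pressed at the disc it gives at 6 N and lets go at about 9 N, -0.03 rad (5 mm down); less leaves it latched. Firm stop at -0.045 (8 mm down): pressing on it does no harm. When the finger withdraws, a spring raises the lid to 0.45 (near edge 85 mm up), where it stays
- side_lid (a joint): angle of the other lid, same mechanism, 0 shut; must stay shut
- tape_roll: small clear tape roll, 56 mm across, 24 mm high, lying flat near the far rim of the side box's lid; leave it
- staple_box: small cardboard staple box 24 x 60 x 18 mm, at the far rim of the plain box's top (its centre 80 mm from the middle of the top, towards +x of the box); leave it
- carton: white flat carton 220 x 150 x 75 mm on the bench, left; leave it
- mug: white mug, 80 mm across, 90 mm high, on the bench, left; leave it
- big_roll: cardboard-coloured roll 100 mm across, 48 mm high, on the bench, right; leave it
- knife: closed utility knife 130 x 20 x 16 mm on the bench, right; leave it
- tag_tray: cardboard tray 150 x 110 x 50 mm on the bench, right; leave it
There are look-alikes about, which are no part of the job. What is shaped like the dispenser but blue or pink is not meant.

How it is judged:
By the outcome, as a careful person would: the job done as asked, in the order asked, and still so for the second after the job is handed in, with the robot touching nothing.
It also fails if it takes over 48 s, if anything falls off the work surface, if the arm or the gripper's body presses on something with over 40 N, if the wrist force passes 120 N, or if a joint passes its speed limit or range.

## Working session

There is one attempt and no reset: what is moved stays moved. The work goes in short steps, Python scripts to look and compute and a tool call to move; the robot and the scene stay as the last step left them, time stands still between calls to the robot, and variables do not carry over. Pictures are saved under pics/ and viewed, about 8 in all and at most 12, crops included, and the job is handed in when it is done.

Besides the shell and the picture viewer there is one more tool, called after ">>>" as a command line: name --argument value ..., lists and objects as JSON in quotes. carry_out: Moves the arm, as the interface text tells. Its arguments: {"type":"object","properties":{"moves":{"type":"array"},"force":{"type":"number"}},"required":["moves"]}

```bash
ls; mkdir -p pics; cat > h.py <<'E'
from rig import ctrl
import numpy as np, cv2
def shot(n,f=None):
    c=ctrl.camera(n)
    if f: cv2.imwrite('pics/'+f,c['image'][:,:,::-1])
    return c
def proj(c,P):
    return cv2.projectPoints(np.array(P,float).reshape(-1,1,3),c['rvec'],c['tvec'],c['intrinsics'],c['dist'])[0].reshape(-1,2)
def ray(c,uv,z):
    p=cv2.undistortPoints(np.array(uv,float).reshape(-1,1,2),c['intrinsics'],c['dist']).reshape(-1,2)
    R=cv2.Rodrigues(c['rvec'])[0]; o=-R.T@np.ravel(c['tvec'])
    d=np.c_[p,np.ones(len(p))]@R
    return o+d*((z-o[2])/d[:,2])[:,None]
E
python3 - <<'E'
from h import *
cs={n:shot(n) for n in('side','top')}
cv2.imwrite('pics/a.png',cs['top']['image'][:,:,::-1]);cv2.imwrite('pics/b.png',cs['side']['image'][:,:,::-1])
for n in cs:
  c=cs[n]
  for t in ['dispenser','mid_box','plain_box','side_box','mid_lid_press','tape_roll','staple_box']:
    for d in ctrl.pinpoint(n,t)[:3]:
      print(n,t,round(d['score'],2),np.round(d['point'],3),proj(c,d['point']).round())
s=ctrl.observe();print(s['time_s'],s['eef_pos'],s['tcp_rot'],s['wrist_force'])
E
```

```text
pics
side dispenser 0.76 [0.558 0.013 0.087] [[301. 236.]]
side dispenser 0.62 [ 0.358 -0.034 -0.   ] [[385. 268.]]
side dispenser 0.59 [0.366 0.141 0.001] [[359. 325.]]
side mid_box 0.86 [0.561 0.002 0.001] [[303. 254.]]
side mid_box 0.66 [ 0.648 -0.471 -0.002] [[336. 133.]]
side mid_box 0.56 [0.484 0.005 0.088] [[332. 242.]]
side plain_box 0.91 [ 0.567  0.173 -0.001] [[272. 308.]]
side plain_box 0.61 [ 0.308 -0.348 -0.004] [[435. 190.]]
side side_box 0.78 [ 0.543 -0.174 -0.001] [[334. 208.]]
side mid_lid_press 0.73 [ 0.478 -0.452 -0.002] [[387. 150.]]
side mid_lid_press 0.6 [0.482 0.004 0.086] [[333. 242.]]
side tape_roll 0.85 [ 0.596 -0.186  0.089] [[318. 176.]]
side staple_box 0.56 [0.653 0.178 0.093] [[233. 275.]]
side staple_box 0.51 [ 0.558  0.001 -0.   ] [[304. 255.]]
top dispenser 0.9 [0.557 0.014 0.093] [[319. 222.]]
top dispenser 0.82 [ 0.364  0.134 -0.002] [[272. 307.]]
top dispenser 0.82 [ 0.36  -0.032  0.001] [[340. 307.]]
top mid_box 0.63 [ 0.558  0.    -0.002] [[325. 228.]]
top plain_box 0.59 [ 0.571  0.171 -0.001] [[257. 225.]]
top side_box 0.58 [ 0.544 -0.172  0.   ] [[393. 232.]]
top mid_lid_press 0.56 [ 0.48  -0.001  0.092] [[326. 254.]]
top tape_roll 0.67 [ 0.593 -0.19   0.093] [[404. 205.]]
top staple_box 0.62 [ 0.542 -0.173 -0.003] [[393. 233.]]
top staple_box 0.51 [0.652 0.174 0.083] [[252. 185.]]
0.8 [ 0.25588755 -0.57024202  0.24835554] [ 4.21526835e-05  8.39472204e-01 -5.43402628e-01  4.16379907e-05] [ 0.30962369 -0.19724984  0.69706897]
```

```bash
python3 - <<'E'
import cv2,numpy as np
a=cv2.imread('pics/a.png');b=cv2.imread('pics/b.png')
cv2.imwrite('pics/ca.png',cv2.resize(a[140:350,190:470],(800,600),interpolation=2))
cv2.imwrite('pics/cb.png',cv2.resize(b[130:370,180:500],(800,600),interpolation=2))
E
```

```text
(no output)
```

View pics/ca.png

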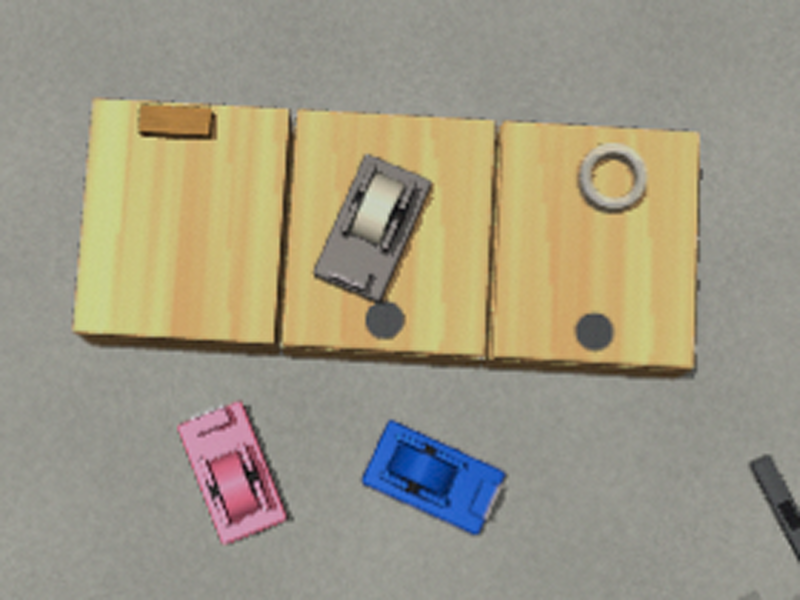

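View pics/b.png

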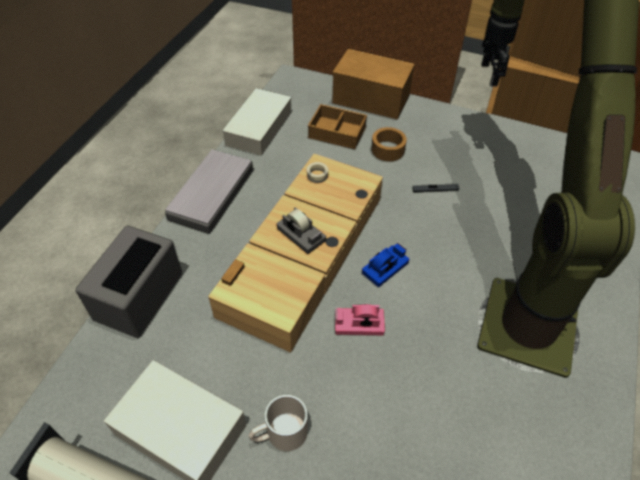

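The top picture shows the row. The plain box is on the left (+y) with the staple box at its far rim, the middle box is at (325,228), and the side box with the roll and its own disc is on the right.

Things that could be taken for the dispenser, in full-frame top pixels:
- grey at (321,219) on the middle lid
- blue at (342,307) on the bench
- pink at (272,306) on the bench

The grey one fits the description. Next I'll measure its outline.

```bash
python3 - <<'E'
from h import *
c=shot('top')
s=np.array([280/800,210/600])
def w(pts,z): return ray(c,np.array(pts)*s+[190-.33,140-.33],z)
D=w([(370,153),(434,183),(382,302),(314,277)],.112)
print('disp',D.round(3),D.mean(0),[np.linalg.norm(D[i]-D[i-1]).round(3) for i in range(4)])
e=(D[0]+D[1]-D[2]-D[3]);print('yaw',np.arctan2(e[1],e[0]))
M=w([(297,110),(495,122),(487,357),(282,345)],.09);print('mid',M.round(3),M.mean(0))
P=w([(94,99),(290,109),(278,343),(75,331)],.09);print('plain',P.round(3),P.mean(0))
S=w([(140,103),(212,106),(209,137),(140,134)],.108);print('staple',S.round(3))
print('disc',w([(385,321),(594,331)],.09).round(3))
a=P.mean(0)-M.mean(0);print('row',np.arctan2(-a[0],a[1]))
m=ctrl.trace('top','dispenser')
from rig import ctrl
s_=ctrl.observe()
for d in m[:1]:
  r=cv2.minAreaRect(np.argwhere(d['region'])[:,::-1].astype(np.float32));b=cv2.boxPoints(r);B=ray(c,b,.11);print(d['score'],B.round(3),B.mean(0))
R=cv2.Rodrigues(np.zeros(3))[0]
from scipy.spatial.transform import Rotation as Ro
print(Ro.from_quat(np.roll(s_['tcp_rot'],-1)).as_matrix().round(3), s_['gripper_width'],ctrl.tips_ahead)
k=c['image'][180:265,270:370,::-1];cv2.imwrite('pics/c.png',cv2.resize(k,(700,595),interpolation=2))
E
```

```text
disp [[ 0.621  0.013  0.112]
 [ 0.595 -0.039  0.112]
 [ 0.497  0.006  0.112]
 [ 0.519  0.06   0.112]] [0.55786002 0.00989093 0.112     ] [np.float64(0.113), np.float64(0.058), np.float64(0.108), np.float64(0.059)]
yaw -0.4335938693627572
mid [[ 0.665  0.073  0.09 ]
 [ 0.651 -0.093  0.09 ]
 [ 0.453 -0.08   0.09 ]
 [ 0.466  0.088  0.09 ]] [ 0.55894647 -0.00280751  0.09      ]
plain [[0.679 0.245 0.09 ]
 [0.666 0.079 0.09 ]
 [0.468 0.092 0.09 ]
 [0.482 0.259 0.09 ]] [0.57389033 0.16859841 0.09      ]
staple [[0.67  0.203 0.108]
 [0.665 0.143 0.108]
 [0.639 0.146 0.108]
 [0.643 0.203 0.108]]
disc [[ 0.484  0.003  0.09 ]
 [ 0.472 -0.168  0.09 ]]
row -0.08696416718037181
0.93 [[0.403 0.176 0.11 ]
 [0.422 0.121 0.11 ]
 [0.321 0.085 0.11 ]
 [0.303 0.139 0.11 ]] [0.36239947 0.1302364  0.11      ]
[[ 0.409 -0.912  0.   ]
 [-0.912 -0.409 -0.   ]
 [ 0.    -0.    -1.   ]] 0.08523331388453578 0.017
```

View pics/c.png

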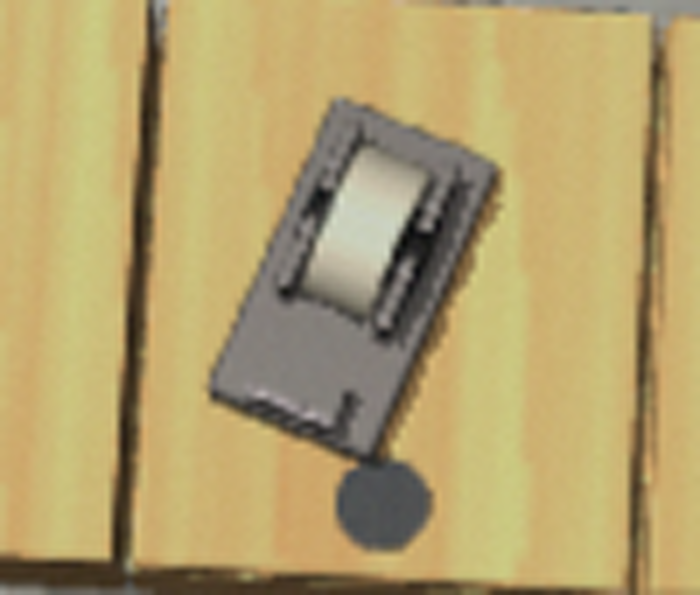

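>>> carry_out --moves '[0,-0.025,-0.032,0,0,0,-0.05,-0.064,0,0,0,-0.075,-0.096,0,0,0,-0.1,-0.128,0,0,0,-0.125,-0.16,0,0]'

```text
time_s: 1.32
eef_pos: [0.3513, -0.3891, 0.2485]
tcp_rot: [-0.0, 0.839, -0.544, 0.0]
wrist_force: [0.9, -0.4, -0.6]
gripper_width: 0.0854
```

>>> carry_out --moves '[0,-0.025,-0.032,0,0,0,-0.05,-0.064,0,0,0,-0.075,-0.096,0,0,0,-0.1,-0.128,0,0,0,-0.125,-0.16,0,0]'

```text
time_s: 1.73
eef_pos: [0.4463, -0.2094, 0.2486]
tcp_rot: [-0.0, 0.839, -0.543, 0.0]
wrist_force: [1.0, -0.3, -0.3]
gripper_width: 0.0853
```

>>> carry_out --moves '[0,-0.025,-0.032,0,0.12,0,-0.05,-0.064,0,0.24,0,-0.075,-0.096,0,0.36,0,-0.1,-0.128,0,0.48,0,-0.125,-0.16,0,0.6]'

```text
time_s: 2.15
eef_pos: [0.5411, -0.0295, 0.2485]
tcp_rot: [0.0, -0.639, 0.769, -0.0]
wrist_force: [1.7, -0.8, -0.2]
gripper_width: 0.0851
```

```bash
cat >> h.py <<'E'
from scipy.spatial.transform import Rotation as Ro
def st(goal=None,ang=None):
    s=ctrl.observe(); R=Ro.from_quat(np.roll(s['tcp_rot'],-1)).as_matrix(); p=np.array(s['eef_pos'])
    print('t',s['time_s'],'p',p.round(4),'xang',np.arctan2(R[1,0],R[0,0]).round(3),'F',np.round(s['wrist_force'],1),'w',s['gripper_width'])
    if goal is not None: print('shift',(R.T@(np.array(goal)-p)).round(4))
    if ang is not None: print('roll',np.arctan2(R[1,0],R[0,0])-ang)
    return R,p
E
python3 -c "
from h import *
R,p=st([.558,.011,.2],-2.005); print(R.round(3))"
```

```text
t 2.15 p [ 0.5411 -0.0295  0.2485] xang -1.755 F [ 1.7 -0.8 -0.2] w 0.08506596811560446
shift [-0.0429 -0.0092  0.0485]
roll 0.2504397079286773
[[-0.183 -0.983  0.001]
 [-0.983  0.183 -0.   ]
 [-0.    -0.001 -1.   ]]
```

>>> carry_out --moves '[0,-0.022,-0.005,0,0.12,0,-0.043,-0.009,0,0.25,0,-0.043,-0.009,0.04,0.25,0,-0.043,-0.009,0.06,0.25,0,-0.043,-0.009,0.06,0.25]'

```text
time_s: 2.57
eef_pos: [0.554, 0.0101, 0.1846]
tcp_rot: [-0.003, -0.542, 0.841, 0.002]
wrist_force: [-0.9, -0.0, -0.6]
gripper_width: 0.0855
```

```bash
python3 - <<'E'
from h import *
c=shot('wrist','w1.png')
R,p=st([.558,.011,.113],-2.005)
for d in ctrl.pinpoint('wrist','dispenser')[:2]: print(d['score'],d['point'])
# expected base corners
y=-.434;e=np.array([np.cos(y),np.sin(y)]);n=np.array([-e[1],e[0]])
C=[np.r_[np.array([.558,.011])+a*.055*e+b*.03*n,.112] for a,b in((1,1),(1,-1),(-1,-1),(-1,1))]
im=c['image'][:,:,::-1].copy()
cv2.polylines(im,[proj(c,C).round().astype(int)],True,(0,0,255),1);cv2.imwrite('pics/w1.png',im)
E
```

```text
t 2.6167 p [0.5553 0.0094 0.1867] xang -1.998 F [ 0.1 -0.3  0.5] w 0.08562971755068872
shift [-0.0027 -0.0021  0.0737]
roll 0.006676884663335159
0.96 [0.5613, 0.0127, 0.0936]
0.96 [0.3586, -0.0349, -0.0003]
```

View pics/w1.png

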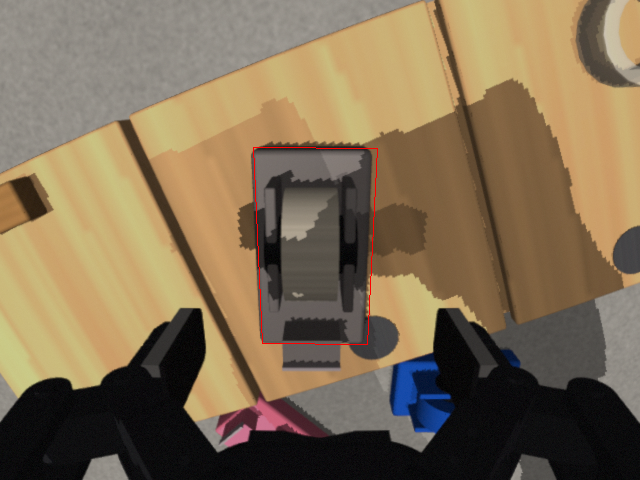

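The red outline (measured pose) falls on the grey base at (253–378,149–344), so the pose is good to about 1 mm. Going down over it.

>>> carry_out --moves '[0,-0.001,-0.001,0.03,0,0,-0.002,-0.001,0.055,0,0,-0.002,-0.001,0.065,0,0,-0.002,-0.001,0.073,0,0,-0.002,-0.001,0.073,0]' --force 20

```text
time_s: 3.08
eef_pos: [0.5586, 0.0101, 0.1153]
tcp_rot: [-0.0, -0.54, 0.841, -0.0]
wrist_force: [-0.4, 0.2, -0.4]
gripper_width: 0.0856
```

>>> carry_out --moves '[55,0,0,0,0,55,0,0,0,0,55,0,0,0,0,55,0,0,0,0]'

```text
time_s: 3.42
eef_pos: [0.5591, 0.0105, 0.1163]
tcp_rot: [0.001, -0.541, 0.841, -0.0]
wrist_force: [-0.4, 0.0, -1.1]
gripper_width: 0.0673
```

```bash
python3 - <<'E'
from h import *
c=shot('side'); R,p=st([.558,.012,.113],-2.005)
k=c['image'][180:300,240:400,::-1];cv2.imwrite('pics/d.png',cv2.resize(k,(800,600),interpolation=2))
E
```

```text
t 3.4667 p [0.559  0.0106 0.1161] xang -1.999 F [ 0.1 -0.4 -0.1] w 0.06663618442648146
shift [-0.0009  0.0015  0.0031]
roll 0.005993850418057445
```

View pics/d.png

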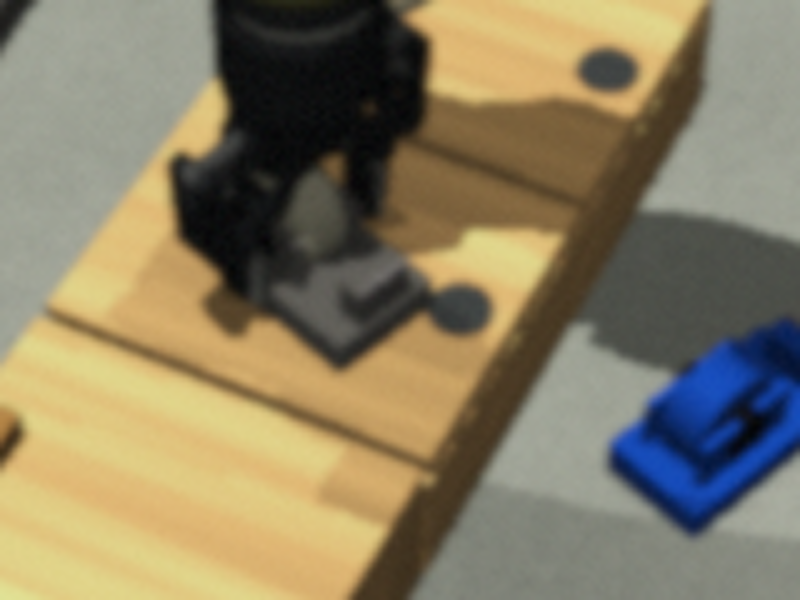

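>>> carry_out --moves '[55,-0.001,0.001,0.002,0,55,-0.001,0.001,0.003,0,62,-0.001,0.001,0.004,0,62,-0.001,0.001,0.004,0]'

```text
time_s: 3.8
eef_pos: [0.5578, 0.012, 0.111]
tcp_rot: [-0.0, -0.541, 0.841, 0.0]
wrist_force: [0.9, 0.4, 0.2]
gripper_width: 0.0644
```

>>> carry_out --moves '[66,0,0,0.001,0,66,0,0,0.001,0,66,0,0,0.001,0]'

```text
time_s: 4.05
eef_pos: [0.558, 0.0118, 0.1102]
tcp_rot: [-0.0, -0.541, 0.841, -0.0]
wrist_force: [-0.4, -0.3, 0.3]
gripper_width: 0.0632
```

>>> carry_out --moves '[66,-0.003,0.0015,0,0,66,-0.009,0.004,0,0,66,-0.018,0.0085,0,0,66,-0.027,0.013,0,0,66,-0.036,0.017,0,0]'

```text
time_s: 4.47
eef_pos: [0.5573, 0.0527, 0.1103]
tcp_rot: [-0.0, -0.541, 0.841, -0.0]
wrist_force: [-0.3, -3.6, 0.5]
gripper_width: 0.0629
```

```bash
python3 - <<'E'
from h import *
c=shot('wrist'); R,p=st()
print(p[:2])
for d in ctrl.pinpoint('wrist','dispenser')[:1]: print(d['score'],np.round(d['point'],4))
cv2.imwrite('pics/w2.png',c['image'][:,:,::-1])
E
```

```text
t 4.5167 p [0.5574 0.0562 0.1102] xang -1.995 F [-0.5 -1.3  1.1] w 0.06351997849403654
[0.55742435 0.05623498]
0.9 [0.5623 0.0542 0.0915]
```

View pics/w2.png

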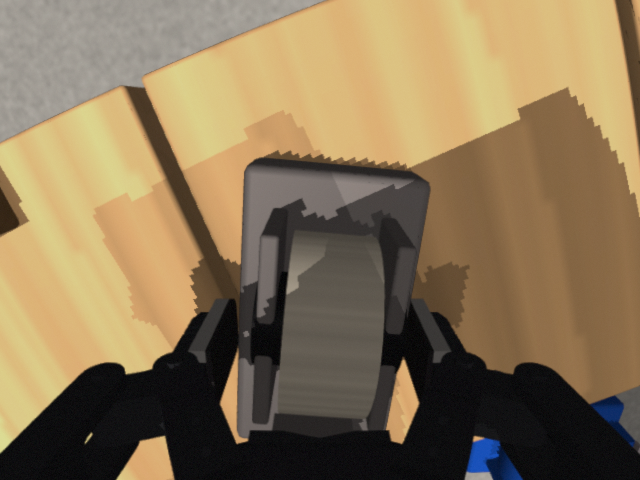

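The dispenser follows the fingers, turned by about 3° at most in the cage. I'll continue the slide.

>>> carry_out --moves '[66,-0.01,0.0045,0,0,66,-0.02,0.009,0,0,66,-0.031,0.014,0,0,66,-0.042,0.019,0,0,66,-0.053,0.0245,0,0]'

```text
time_s: 4.98
eef_pos: [0.5573, 0.1115, 0.1103]
tcp_rot: [0.0, -0.541, 0.841, -0.0]
wrist_force: [0.5, -3.2, 0.5]
gripper_width: 0.0633
```

>>> carry_out --moves '[66,-0.011,0.005,0,0,66,-0.022,0.01,0,0,66,-0.033,0.015,0,0,66,-0.044,0.02,0,0,66,-0.052,0.024,0,0]'

```text
time_s: 5.4
eef_pos: [0.557, 0.1692, 0.1103]
tcp_rot: [0.0, -0.541, 0.841, 0.0]
wrist_force: [1.0, -3.3, 0.9]
gripper_width: 0.0635
```

>>> carry_out --moves '[66,-0.003,0.0015,0,0,66,-0.003,0.0015,0,0,0,-0.002,0.001,0,0,0,-0.002,0.001,0,0,0,-0.002,0.001,0,0]'

```text
time_s: 5.82
eef_pos: [0.5569, 0.1692, 0.1102]
tcp_rot: [-0.0, -0.54, 0.841, 0.0]
wrist_force: [-0.8, -0.6, -1.1]
gripper_width: 0.0853
```

```bash
python3 - <<'E'
from h import *
cs={n:shot(n) for n in('side','wrist','top')}; R,p=st()
for n in cs:
  for d in ctrl.pinpoint(n,'dispenser')[:1]: print(n,d['score'],np.round(d['point'],4))
cv2.imwrite('pics/w3.png',np.hstack([cv2.resize(cs['wrist']['image'],(400,300)),cv2.resize(cs['side']['image'][200:350,190:390],(400,300))])[:,:,::-1])
E
```

```text
t 5.9667 p [0.5569 0.1693 0.1103] xang -2.0 F [-0.1  0.4  0.7] w 0.0852108339873608
side 0.96 [0.3679 0.1387 0.0026]
wrist 0.86 [0.5635 0.1717 0.0953]
top 0.98 [ 3.604e-01 -3.350e-02  1.000e-04]
```

View pics/w3.png

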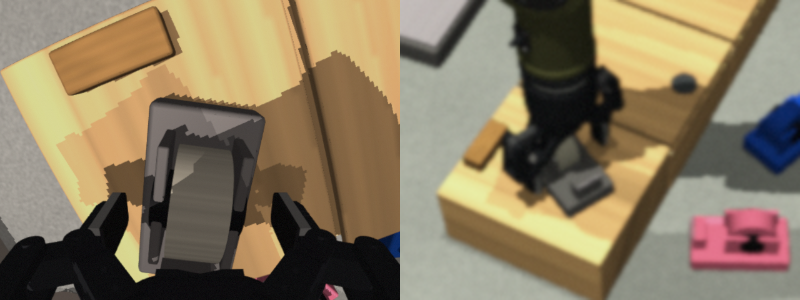

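The dispenser stands on the plain top, clear of the staple box and of the gap. I'll rise and go to the disc.

>>> carry_out --moves '[0,0,0,-0.02,0,0,0,0,-0.05,0,0,0,0,-0.09,0,255,0,0,-0.12,0,255,0,0,-0.12,0]'

```text
time_s: 6.53
eef_pos: [0.5608, 0.1702, 0.2365]
tcp_rot: [0.006, -0.54, 0.841, -0.002]
wrist_force: [0.4, 0.3, 0.5]
gripper_width: 0.0635
```

```bash
python3 - <<'E'
from h import *
st([.484,.003,.16])
E
```

```text
t 6.5333 p [0.5608 0.1702 0.2365] xang -2.0 F [0.4 0.3 0.5] w 0.063506238094404
shift [0.1846 0.001  0.075 ]
```

>>> carry_out --moves '[255,0.04,-0.001,0,0,255,0.08,-0.001,0,0,255,0.12,-0.002,0,0,255,0.16,-0.003,0,0,255,0.181,-0.003,0.03,0]'

```text
time_s: 6.95
eef_pos: [0.4853, -0.0014, 0.2036]
tcp_rot: [0.003, -0.538, 0.843, -0.003]
wrist_force: [1.3, 0.1, -0.7]
gripper_width: 0.0006
```

>>> carry_out --moves '[255,0,0,0.02,0,255,0,0,0.04,0,255,0,0,0.05,0,255,0,0,0.05,0,255,0,0,0.05,0]'

```text
time_s: 7.37
eef_pos: [0.4841, 0.0036, 0.1499]
tcp_rot: [-0.001, -0.541, 0.841, 0.0]
wrist_force: [-0.4, -0.4, 0.1]
gripper_width: -0.0
```

```bash
python3 - <<'E'
from h import *
cs={n:shot(n) for n in('side','wrist','top')}; R,p=st([.484,.003,.107])
for n in cs:
  for d in ctrl.pinpoint(n,'mid_lid_press')[:2]: print(n,d['score'],np.round(d['point'],4),proj(cs[n],d['point']).round())
for n,t in(('top','dispenser'),('side','dispenser')):
  for d in ctrl.pinpoint(n,t): print(n,d['score'],np.round(d['point'],4))
c=cs['wrist'];t=p+R[:,2]*.017;print('tip px',proj(c,t))
cv2.imwrite('pics/w4.png',np.hstack([cv2.resize(c['image'],(400,300)),cv2.resize(cs['top']['image'][140:290,220:420],(400,300))])[:,:,::-1])
E
```

```text
t 7.5167 p [0.4851 0.0038 0.151 ] xang -1.999 F [ 0.  -0.7  0.8] w -3.9458933350909026e-05
shift [0.0012 0.0007 0.044 ]
side 0.56 [0.4819 0.0023 0.0864] [[333. 242.]]
wrist 0.68 [0.4823 0.0074 0.0897] [[315. 276.]]
top 0.88 [0.5635 0.1725 0.092 ]
top 0.69 [ 0.3601 -0.0353 -0.001 ]
side 0.83 [0.3665 0.1419 0.0028]
side 0.81 [ 0.3587 -0.0338 -0.0024]
side 0.58 [0.5635 0.1678 0.0883]
tip px [[319.18315663 310.65804075]]
```

View pics/w4.png

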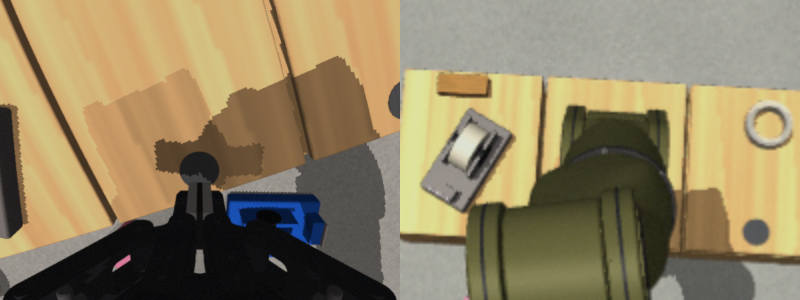

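The dispenser stands clear of the lid, and the disc lies directly under the fingers. I'll press in steps and watch the force.

>>> carry_out --moves '[255,0.001,0,0.015,0,255,0.001,0,0.028,0,255,0.001,0,0.034,0,255,0.001,0,0.038,0,255,0.001,0,0.04,0]'

```text
time_s: 8.18
eef_pos: [0.484, 0.0028, 0.11]
tcp_rot: [-0.0, -0.541, 0.841, 0.0]
wrist_force: [0.2, -0.3, -0.5]
gripper_width: 0.0
```

>>> carry_out --moves '[255,0,0,0.002,0,255,0,0,0.004,0,255,0,0,0.006,0,255,0,0,0.006,0]'

```text
time_s: 8.52
eef_pos: [0.4843, 0.0028, 0.1049]
tcp_rot: [0.0, -0.541, 0.841, -0.0]
wrist_force: [-1.4, 0.5, 7.2]
gripper_width: 0.0001
```

>>> carry_out --moves '[255,0,0,0.002,0,255,0,0,0.004,0,255,0,0,0.005,0,255,0,0,0.0065,0,255,0,0,0.0065,0]'

```text
time_s: 8.93
eef_pos: [0.4843, 0.0027, 0.0991]
tcp_rot: [0.001, -0.541, 0.841, -0.0]
wrist_force: [-1.8, 1.0, 13.9]
gripper_width: 0.0001
```

>>> carry_out --moves '[255,0,0,-0.01,0,255,0,0,-0.035,0,255,0,0,-0.07,0,255,0,0,-0.11,0,255,0,0,-0.15,0]'

```text
time_s: 9.35
eef_pos: [0.4834, 0.0027, 0.2495]
tcp_rot: [-0.0, -0.541, 0.841, 0.0]
wrist_force: [1.2, -0.0, -1.1]
gripper_width: 0.0
```

>>> carry_out --moves '[255,0,0,-0.03,0,255,0.02,0.01,-0.05,0,255,0.055,0.02,-0.05,0,255,0.09,0.03,-0.05,0,255,0.12,0.04,-0.05,0]'

```text
time_s: 9.77
eef_pos: [0.3965, -0.0912, 0.2985]
tcp_rot: [0.001, -0.541, 0.841, -0.001]
wrist_force: [1.1, -0.6, -0.9]
gripper_width: 0.0002
```

>>> carry_out --moves '[255,0.03,0.02,0,0,255,0.06,0.04,0,0,255,0.09,0.06,0,0,255,0.09,0.06,0,0,255,0.09,0.06,0,0]'

```text
time_s: 10.18
eef_pos: [0.3043, -0.1475, 0.2982]
tcp_rot: [0.0, -0.539, 0.842, -0.0]
wrist_force: [0.4, 0.3, 0.3]
gripper_width: -0.0002
```

```bash
python3 - <<'E'
from h import *
cs={n:shot(n) for n in('side','top')}; st()
for n in cs:
  for t in('dispenser','tape_roll','staple_box','mid_lid_press'):
    for d in ctrl.pinpoint(n,t)[:3]: print(n,t,round(d['score'],2),np.round(d['point'],3))
cv2.imwrite('pics/z.png',np.hstack([cv2.resize(cs['side']['image'][130:370,180:420],(400,400),interpolation=2),cv2.resize(cs['top']['image'][140:340,220:420],(400,400),interpolation=2)])[:,:,::-1])
E
```

```text
t 10.2833 p [ 0.3069 -0.1467  0.2981] xang -1.999 F [-0.7  1.2 -0.3] w 0.00022423612509763727
side dispenser 0.86 [0.562 0.17  0.089]
side dispenser 0.64 [ 0.354 -0.033 -0.002]
side tape_roll 0.79 [ 0.596 -0.187  0.088]
side staple_box 0.62 [0.651 0.175 0.092]
top dispenser 0.81 [ 0.361  0.138 -0.001]
top dispenser 0.69 [ 0.362 -0.037  0.   ]
top dispenser 0.64 [0.562 0.171 0.093]
top tape_roll 0.84 [ 0.591 -0.187  0.092]
top staple_box 0.82 [0.654 0.174 0.087]
top mid_lid_press 0.89 [ 0.503 -0.002  0.169]
```

View pics/z.png

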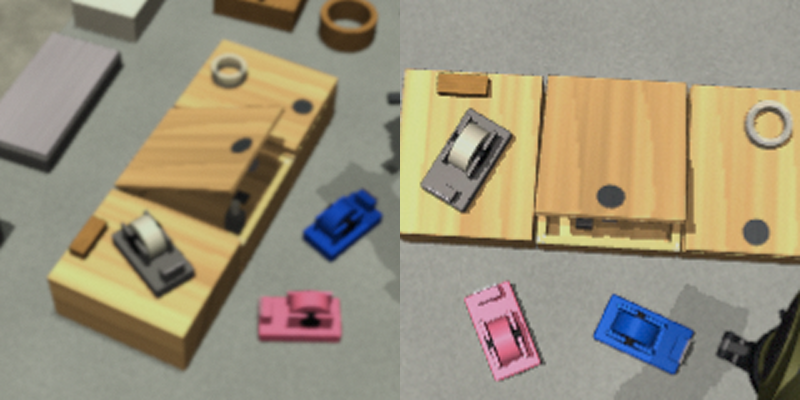

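The middle lid is ajar, with its disc now at z = 0.169. The dispenser is wholly on the plain box, the side lid is shut, and nothing else has moved.

```bash
python3 -c "
from rig import ctrl
print(ctrl.close_job())"
```

```text
the job is handed in; nothing more can be done
None
```

The job is done and handed in at about 10.3 s of the 48 s allowed; the hand-in gives no verdict.

**What I did:** I closed the fingers loosely around the grey dispenser's base and slid it about 0.16 m towards +y onto the plain-topped box. I never gripped or lifted it. I then pressed the middle lid at the disc, about 8 mm down with 14 N, and drew straight up and away so the lid sprang open.

**Last checks:**
- **Dispenser:** both cameras put it at about (0.562, 0.171), upright and wholly on the plain box, clear of the gap and the staple box.
- **Middle lid:** it stands ajar with its disc at z ≈ 0.169. That is close to what 0.45 rad should give.
- **Everything else:** the side lid is shut, and the tape roll and staple box are within 2–4 mm of their first readings, which is measurement noise. The blue and pink look-alikes are where they were, and the arm touches nothing.

**Disagreements:** the networks often ranked the blue or pink look-alike above the grey dispenser, so I chose by picture and height. The dispenser turned by a few degrees while sliding. No check failed.

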